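# Dock a tube rack past its cam lock

## Robot

A 6-joint arm with a two-finger parallel gripper is mounted at the origin on the work surface. World frame = base frame: x ahead of the robot, y to its left, z up, the work surface at z = 0. Lengths are in m, angles in rad, forces in N, time in s.
With the tool pointing down it reaches from about 0.375 to 0.9 m from the base axis. Payload 3.1 kg.
Tool frame: the origin (TCP) lies midway between the tips of the shut fingers; the grasp point (between the pads) lies 19 mm behind it (manip.grasp_offset is the distance from the TCP to the grasp point, in m); z points along the fingers, y is the line along which they close (so a half turn about z gives the same grasp; the last joint's range is limited). The gripper opens to 85 mm and grips with 20 to 120 N. Pads are 22 mm wide; open, the fingers measure 114 mm over their backs; the gripper's body (76 mm by 85 mm) begins 54 mm behind the grasp point. The pads swing forward as they close: fully open they stand 13 mm farther back than shut.
Start: joints at [-1.442, 0.527, 1.433, -0, 1.181, -0.178], TCP at [0.189, -0.596, 0.231] pointing down, gripper open.
Joint ranges: [-3.08, 3.08], [-0.75, 2.2], [0.22, 2.44], [-1.43, 4.57], [0, 2.65], [-2.85, 2.85]. Speed limits (rad/s): [2.79, 2.79, 3.14, 3.14, 3.14, 3.14].

## Interface

Orientations are given as a unit quaternion [x, y, z, w].
In Python, from station import sensors, cams, order, manip gives the robot as it stands.
- The arm moves only by the tool move_arm, never from a script. Its argument "targets" is a list of rows, each an object of numbers: "dx", "dy", "dz": the shift along the world's x, y, z normalised to -1 to 1, where 1 is 25 mm; "rx", "ry", "rz": the turn, a rotation vector about the world's x, y, z normalised to -1 to 1, where 1 is 30 degrees. A call has exactly 10 rows; each row shifts and turns the commanded pose from where the row before left it; what a row does not reach is not made up. A row lasts 1/8 s, in which the tool goes at most 62.5 mm and 10.7 degrees, less where a joint would pass 70% of its speed; a pose out of reach is approached as far as the arm can. A call with a number of a shift or a turn outside -1 to 1 is refused whole. A call with a gripper value outside its range is refused whole. "claw" is the opening in per cent of the stroke, from 0 (shut) to 100 (fully open), set as the call begins (left out, the last holds). The fingers move at their own pace and stop on an object; "newtons" is the grip in N (left out, the last holds). Time passes only in rows, so rows that do not move let the fingers close, or fill a call up. It gives the time, the measured TCP pose, the force, the opening and the grip force at its end, in the units of the state.
- sensors.sense(): the state, without advancing time (a new reading comes with each control period).
- cams.snapshot(name): name is "scene" or "side" or "wrist"; returns the picture (400x640x3 uint8, red, green, blue); there is no depth.
- cams.camera_model(name): a dict with "fx", "fy", "cx", "cy" (pixels), "distortion" ([k1, k2, p1, p2, k3] as OpenCV has them; the pictures are not rectified), "extrinsics" (4x4, takes a point from world to camera coordinates). Camera axes: x right, y down, z forward; pixel columns grow to the right and rows downward; lengths in m; the calibration is good to about 2 mm. A picture is of the moment at which its call begins: read the wrist's pose just before it. camera_model takes no time and is no camera call; for the wrist camera it gives the pose at the moment of the call.
- order.sign_off(): hands the job in; it is judged then, once.
The state is a dict: "t": time; "q": joint angles; "qd": joint speeds; "tau": joint torques, N m; "tcp_pos": TCP position; "tool_rot": TCP orientation; "force": force on the tool from outside, world axes, zero at the start; "ft_torque": the same for the moment, N m; "finger_gap": opening from 0.0 (shut) to 1.0 (fully open); "gripper_force": force on a finger pad.
Only numpy, scipy, OpenCV 4.12 (cv2) and the standard library are available. Lean on these libraries where they do the work, as an engineer would, in place of code of your own. Each camera call takes 0.05 s, during which the arm holds its last target. There are 200 camera calls.

## Task

With the fingertips, gently push the red lever round until the orange cam plate is at its low point (its flat squarely facing the brass follower roller, lever straight out to the side), and only then push the blue plate of the carriage forward until the tube rack is docked fully home. Only push: do not grip the lever or the rack, and lift nothing. Leave the rack upright in its nest, the lever where the cam is low, and the cap tray, pen body and jar where they stand.

Things in the scene. Friction and masses are not known exactly. Their poses are not given: they have to be found in the camera images.
- station: Docking station, fixed to the bench: aluminium base 270 x 250 x 12 mm. Origin on the bench surface; its x axis is the carriage's forward travel, y points from the carriage to the cam side, z up. In this frame the base spans x -145 to 125, y -60 to 190 mm; a blue end stop (12 x 90 mm, top 52 mm up) stands at x = 55, y = 0; the cam axis is at x = 56, y = 115 mm.
- cam_axis (a point): Point on the cam's vertical axis, 60 mm above the bench (fixed). The cam is an orange level plate, 30 to 42 mm above the bench: a disc of radius 42 mm with one flat 17 mm from the axis (the low point, marked by a white dot). A steel hub, radius 13 mm, on top reaches 76 mm above the bench.
- lever_knob (a point): Centre of the black upright knob (diameter 26 mm, 45 to 85 mm above the bench) at the end of the red lever, 95 mm from the cam axis, 65 mm above the bench. The lever is an upright blade 12 mm thick, 45 to 75 mm above the bench, straight from hub to knob on the line from cam_axis to here; push its side face 25 to 80 mm from the axis.
- cam (a joint): Cam angle, rad, positive counter-clockwise from above. 0 = low point: flat squarely facing the roller, lever along the station's +y; at q the lever points along +y turned by q. Starts at 0.8 to 1.9 (lever back over the roller), so turn it clockwise to 0; limits -0.6 and 2.05. Friction 0.15 N m (2 to 3 N at the lever); stays where left. Off its low point the plate blocks the roller.
- carriage (a joint): Forward travel of the carriage, m, along the station's x: 0 = fully back (the start), 0.045 = fully home, at its end of travel. About 3 N of friction; stays where left. Steel plate, top 30 mm above the bench, spanning x -100 to 0, y -40 to 40 mm of the station's frame when fully back.
- roller (a point): Centre of the brass follower roller (radius 8 mm, upright axis, 28 to 44 mm above the bench) on the carriage's side arm (arm top 27 mm above the bench); moves with the carriage. When the carriage is home it lies 1 mm off the cam's flat.
- push_face (a point): Moves with the carriage: point on the middle line of the rear face of its blue upright push plate (80 mm wide, 8 mm thick, 15 to 90 mm above the bench), 75 mm above the bench. The face looks along the station's -x and is pushed along +x.
- rack_mid (a point): Centre of the loose tube rack standing in the carriage's nest (rims 10 mm high): a steel block with 20 white tubes with pink caps, 82 x 68 mm and 68 mm high, about 0.4 kg, its top about 98 mm above the bench. It rides on the carriage and is not to be lifted.
- tray_mid (a point): Centre of a loose steel cap tray, 100 x 130 x 35 mm high, on the bench beside the station. Leave alone.
- pen_mid (a point): Centre of a loose tan pen body, diameter 26 mm, 85 mm high, standing on the bench beside the station. Leave alone.
- jar_mid (a point): Centre of a loose white jar with yellow cap, diameter 48 mm, 55 mm high, on the bench beyond the station. Leave alone.
- rack: The same tube rack, its origin at the centre of its underside (30 mm above the bench when seated).

How it is judged:
On the way:
1. the cam is within 0.3 rad of its low point while the carriage is still back (under 12 mm of travel) (value of joint cam between -0.3 and 0.3 rad and value of joint carriage below 0.012 m), for 0.2 s.
At the end, for the whole second after the job is handed in: The cam is within 0.3 rad of its low point, the carriage within 3 mm of fully home (0.042 m or more of its 0.045 m) and at rest, the rack standing upright in its nest, and the tray, pen body and jar within 15 mm of where they stood (value of joint cam between -0.3 and 0.3 rad and value of joint carriage above 0.042 m and velocity of joint carriage below 0.01 m/s and angle between rack_mid's own z axis and vertical below 0.1 rad and x of rack_mid in the frame of station above -0.012 m and z of rack_mid in the frame of station below 0.072 m and linear speed of rack below 0.02 m/s and distance of each of tray_mid, pen_mid, jar_mid from where it was at the start of the episode below 0.015 m); the robot touches nothing.
It fails at once if the carriage was pushed forward (over 12 mm) while the cam was more than 0.45 rad off its low point (value of joint carriage above 0.012 m and (value of joint cam above 0.45 rad or value of joint cam below -0.45 rad)).
It fails at once if the rack was lifted (10 mm) or tipped (0.2 rad) (z of rack_mid in the frame of station above 0.074 m or angle between rack_mid's own z axis and vertical above 0.2 rad).
It fails at once if the lever or the rack was gripped or forced: the fingers pressed on it with more than 25 N (contact force between the fingers and cam above 25 N or contact force between the fingers and rack above 25 N).
It fails at once if the cap tray, pen body or jar was moved more than 15 mm, lifted or tipped (distance of any of tray_mid, pen_mid, jar_mid from where it was at the start of the episode above 0.015 m).
It also fails if it takes over 64 s, if anything falls off the work surface, if the arm or the gripper's body presses on something with over 40 N, if the wrist force passes 120 N, or if a joint passes its speed limit or range.

## Working session

There is one attempt and no reset: what is moved stays moved. The work goes in short steps, Python scripts to look and compute and a tool call to move; the robot and the scene stay as the last step left them, time stands still between calls to the robot, and variables do not carry over. Pictures are saved under pics/ and viewed, at most 10 in all, crops included, and the job is handed in when it is done.

Besides the shell and the picture viewer there is one more tool, called after "Request:" as a command line: name --argument value ..., lists and objects as JSON in quotes. move_arm: Moves the arm, as the interface text tells. Scaled input: -1 to 1 covers 25 mm each way for a shift and 30 degrees each way for a turn. Its arguments: {"type":"object","properties":{"targets":{"type":"array"},"claw":{"type":"number"},"newtons":{"type":"number"}},"required":["targets"]}

```bash
mkdir -p pics; python3 - <<'E'
from station import sensors,cams
import cv2,numpy as np
s=sensors.sense();print(s['t'],s['tcp_pos'],s['tool_rot'],s['finger_gap'])
for n in("scene","side"):
    cv2.imwrite(f"pics/{n}0.png",cams.snapshot(n)[:,:,::-1]);m=cams.camera_model(n)
    print(n,m['fx'],m['distortion'],np.round(-m['extrinsics'][:3,:3].T@m['extrinsics'][:3,3],3),np.round(m['extrinsics'][2,:3],2))
E
```

```text
0.0 [ 0.18929494 -0.59491152  0.23033737] [ 9.88177907e-01  1.53307845e-01  1.90926335e-05 -1.06228017e-03] 1.0036547575108956
scene 408.26230966316416 [-0.09680898  0.          0.          0.          0.        ] [1.217 0.195 0.568] [-0.76 -0.25 -0.6 ]
side 380.6431207721661 [-0.01682313  0.          0.          0.          0.        ] [ 0.351 -0.454  0.6  ] [ 0.38  0.6  -0.71]
```

View pics/scene0.png

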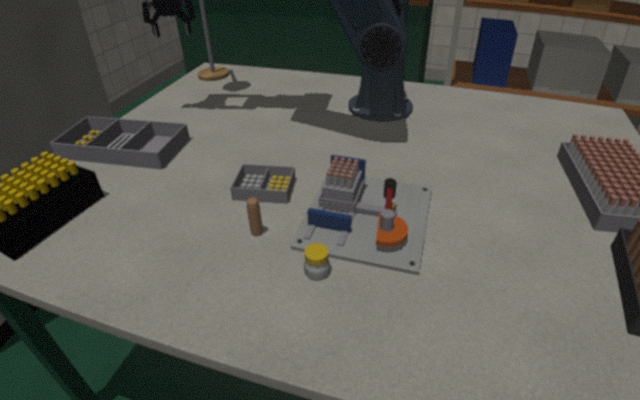

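View pics/side0.png

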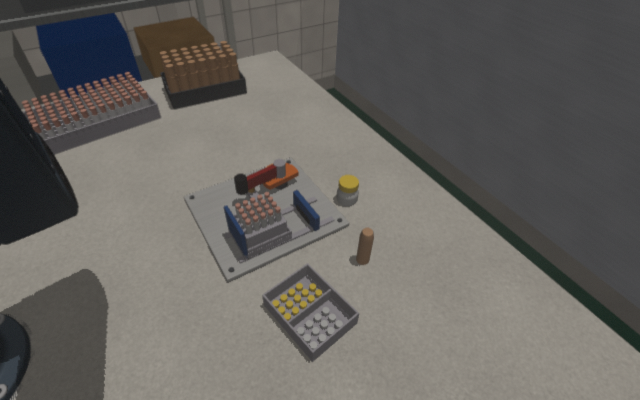

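The scene picture shows the station around (370,220): lever knob (390,185), hub (387,218), tray (265,183), pen (254,216) and jar (317,260). In the side picture the base corners are near (187,197), (228,272), (347,222) and (290,160). I'll enlarge both.

```bash
python3 - <<'E'
import cv2
a=cv2.imread('pics/scene0.png')[145:285,285:445];cv2.imwrite('pics/a.png',cv2.resize(a,None,fx=4,fy=4,interpolation=2)[:, :])
b=cv2.imread('pics/side0.png')[150:280,180:360];cv2.imwrite('pics/b.png',cv2.resize(b,None,fx=4,fy=4,interpolation=2))
E
```

```text
(no output)
```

View pics/a.png

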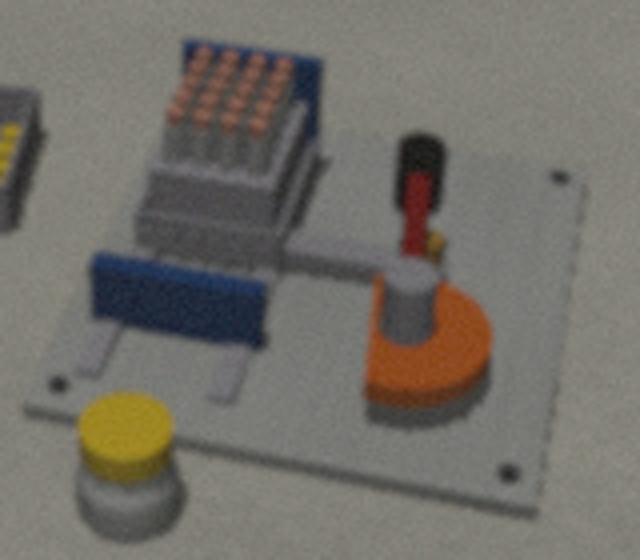

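View pics/b.png

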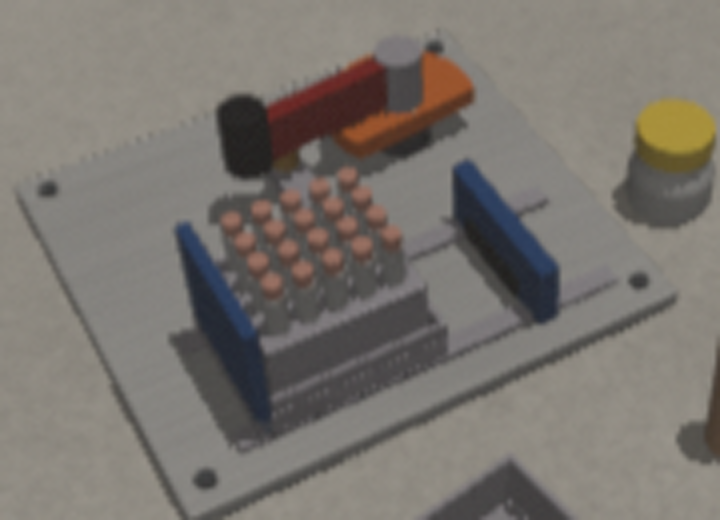

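The enlargements give the base top corners, the hub top (side 279.5,162; scene 388,213) and the knob top (side 240.5,176.5; scene 390.5,181). The lever points back over the roller. Next I'll fit the station pose.

```bash
cat > h.py <<'E'
from station import sensors,cams
import cv2,numpy as np
def proj(m,P):
    E=m['extrinsics'];K=np.array([[m['fx'],0,m['cx']],[0,m['fy'],m['cy']],[0,0,1.]])
    return cv2.projectPoints(np.float64(P).reshape(-1,3),cv2.Rodrigues(E[:3,:3])[0],E[:3,3],K,np.array(m['distortion']))[0].reshape(-1,2)
def ray(m,uv,z):
    E=m['extrinsics'];K=np.array([[m['fx'],0,m['cx']],[0,m['fy'],m['cy']],[0,0,1.]])
    n=cv2.undistortPoints(np.float64(uv).reshape(1,1,2),K,np.array(m['distortion'])).ravel()
    d=E[:3,:3].T@[*n,1];c=-E[:3,:3].T@E[:3,3];return c+d*(z-c[2])/d[2]
def s2w(p,P):
    P=np.float64(P).reshape(-1,3);c,s=np.cos(p[2]),np.sin(p[2])
    return np.c_[p[0]+c*P[:,0]-s*P[:,1],p[1]+s*P[:,0]+c*P[:,1],P[:,2]]
E
python3 - <<'E'
from h import *
from scipy.optimize import least_squares
M={n:cams.camera_model(n) for n in("scene","side")}
A={'side':[((-.145,.19,.012),(184,197)),((-.145,-.06,.012),(227.5,279.5)),((.125,-.06,.012),(349.3,224)),((.125,.19,.012),(290.5,158)),((.056,.115,.076),(279.5,162))],
'scene':[((.125,-.06,.012),(291.5,247)),((.125,.19,.012),(419,273)),((-.145,.19,.012),(431.5,190)),((.056,.115,.076),(387.8,213))]}
f=lambda p:np.concatenate([(proj(M[n],s2w(p,[a[0] for a in A[n]]))-np.array([a[1] for a in A[n]])).ravel() for n in A])
r=least_squares(f,[.6,0,0]);p=r.x;print(p,np.degrees(p[2]));print(np.round(r.fun,1))
np.save('p.npy',p)
hub=s2w(p,(.056,.115,.06))[0];print('hub',hub)
for n,k,pen,jar in(('scene',(390.5,181.3),(253.5,200),(316.7,250.5)),('side',(240.5,176.5),(367,231),(348.7,180.5))):
    K=ray(M[n],k,.085);d=K-hub;ang=np.arctan2(d[1],d[0])-p[2]-np.pi/2
    print(n,'knob',K,np.hypot(*d[:2]),'q',ang,'pen',ray(M[n],pen,.085),'jar',ray(M[n],jar,.055))
print('push',s2w(p,[(-.1,0,.075)]), 'end',s2w(p,(.056,.21,.065)))
E
```

```text
[0.56552256 0.01250326 0.01168826] 0.6696878239261694
[-0.5 -2.1 -0.1 -0.9  0.6 -2.6  0.8 -2.  -0.2 -0.4 -2.2 -1.8 -0.1 -1.9
 -0.2 -3.2 -0.6  0.5]
hub [0.62017462 0.12814993 0.06      ]
scene knob [0.52713695 0.11763262 0.085     ] 0.09363024197491375 q -4.611511531002071 pen [ 0.66286902 -0.12644331  0.085     ] jar [0.73065952 0.0239342  0.055     ]
side knob [0.52570698 0.11479319 0.085     ] 0.09540721634739574 q -4.583618682259624 pen [ 0.66234074 -0.13047808  0.085     ] jar [0.73056654 0.0219743  0.055     ]
push [[0.46552939 0.01133446 0.075     ]] end [[0.61906426 0.22314344 0.065     ]]
```

Station is at (0.566, 0.0125) with a yaw of 0.7°. The knob measures 94–95 mm from the hub, which matches the given 95 mm, and q is about 1.68. Next, shut the fingers and travel high to the gap between rack and lever.

Request:
move_arm --targets '[{"dx": 0.5, "dy": 0.91, "rz": -0.057}, {"dx": 0.5, "dy": 0.91, "rz": -0.057}, {"dx": 0.5, "dy": 0.91, "rz": -0.057}, {"dx": 0.5, "dy": 0.91, "rz": -0.057}, {"dx": 0.5, "dy": 0.91, "rz": -0.057}, {"dx": 0.5, "dy": 0.91, "rz": -0.057}, {"dx": 0.5, "dy": 0.91, "rz": -0.057}, {"dx": 0.5, "dy": 0.91, "rz": -0.057}, {"dx": 0.5, "dy": 0.91, "rz": -0.057}, {"dx": 0.5, "dy": 0.91, "rz": -0.057}]' --claw 0 --newtons 20

```text
schema error: expected keys dx, dy, dz, rx, ry, rz
```

Request:
move_arm --targets '[{"dx": 0.5, "dy": 0.91}, {"dx": 0.5, "dy": 0.91}, {"dx": 0.5, "dy": 0.91}, {"dx": 0.5, "dy": 0.91}, {"dx": 0.5, "dy": 0.91}, {"dx": 0.5, "dy": 0.91}, {"dx": 0.5, "dy": 0.91}, {"dx": 0.5, "dy": 0.91}, {"dx": 0.5, "dy": 0.91}, {"dx": 0.5, "dy": 0.91}]'

```text
schema error: expected keys dx, dy, dz, rx, ry, rz
```

Request:
move_arm --targets '[{"dx": 0.5, "dy": 0.91}, {"dx": 0.5, "dy": 0.91}, {"dx": 0.5, "dy": 0.91}, {"dx": 0.5, "dy": 0.91}, {"dx": 0.5, "dy": 0.91}, {"dx": 0.5, "dy": 0.91}, {"dx": 0.5, "dy": 0.91}, {"dx": 0.5, "dy": 0.91}, {"dx": 0.5, "dy": 0.91}, {"dx": 0.5, "dy": 0.91}]'

```text
schema error: expected keys dx, dy, dz, rx, ry, rz
```

All six keys are required, so nothing moved.

Request:
move_arm --targets '[{"dx": 0.5, "dy": 0.91, "dz": 0, "rx": 0, "ry": 0, "rz": -0.057}, {"dx": 0.5, "dy": 0.91, "dz": 0, "rx": 0, "ry": 0, "rz": -0.057}, {"dx": 0.5, "dy": 0.91, "dz": 0, "rx": 0, "ry": 0, "rz": -0.057}, {"dx": 0.5, "dy": 0.91, "dz": 0, "rx": 0, "ry": 0, "rz": -0.057}, {"dx": 0.5, "dy": 0.91, "dz": 0, "rx": 0, "ry": 0, "rz": -0.057}, {"dx": 0.5, "dy": 0.91, "dz": 0, "rx": 0, "ry": 0, "rz": -0.057}, {"dx": 0.5, "dy": 0.91, "dz": 0, "rx": 0, "ry": 0, "rz": -0.057}, {"dx": 0.5, "dy": 0.91, "dz": 0, "rx": 0, "ry": 0, "rz": -0.057}, {"dx": 0.5, "dy": 0.91, "dz": 0, "rx": 0, "ry": 0, "rz": -0.057}, {"dx": 0.5, "dy": 0.91, "dz": 0, "rx": 0, "ry": 0, "rz": -0.057}]' --claw 0 --newtons 20

```text
t: 1.35
tcp_pos: [0.3146, -0.3671, 0.231]
tool_rot: [1.0, 0.004, -0.0, -0.0]
force: [-0.5, -0.3, -0.4]
finger_gap: 0.005
gripper_force: 0.0
```

Request:
move_arm --targets '[{"dx": 0.5, "dy": 0.91, "dz": 0, "rx": 0, "ry": 0, "rz": 0}, {"dx": 0.5, "dy": 0.91, "dz": 0, "rx": 0, "ry": 0, "rz": 0}, {"dx": 0.5, "dy": 0.91, "dz": 0, "rx": 0, "ry": 0, "rz": 0}, {"dx": 0.5, "dy": 0.91, "dz": 0, "rx": 0, "ry": 0, "rz": 0}, {"dx": 0.5, "dy": 0.91, "dz": 0, "rx": 0, "ry": 0, "rz": 0}, {"dx": 0.5, "dy": 0.91, "dz": 0, "rx": 0, "ry": 0, "rz": 0}, {"dx": 0.5, "dy": 0.91, "dz": 0, "rx": 0, "ry": 0, "rz": 0}, {"dx": 0.5, "dy": 0.91, "dz": 0, "rx": 0, "ry": 0, "rz": 0}, {"dx": 0.5, "dy": 0.91, "dz": 0, "rx": 0, "ry": 0, "rz": 0}, {"dx": 0.5, "dy": 0.91, "dz": 0, "rx": 0, "ry": 0, "rz": 0}]'

```text
t: 2.6
tcp_pos: [0.4395, -0.1396, 0.231]
tool_rot: [1.0, 0.005, -0.0, -0.0]
force: [1.1, -1.3, -0.2]
finger_gap: -0.004
gripper_force: 0.0
```

Request:
move_arm --targets '[{"dx": 0.5, "dy": 0.91, "dz": 0, "rx": 0, "ry": 0, "rz": 0}, {"dx": 0.5, "dy": 0.91, "dz": 0, "rx": 0, "ry": 0, "rz": 0}, {"dx": 0.5, "dy": 0.91, "dz": 0, "rx": 0, "ry": 0, "rz": 0}, {"dx": 0.5, "dy": 0.91, "dz": 0, "rx": 0, "ry": 0, "rz": 0}, {"dx": 0.5, "dy": 0.91, "dz": 0, "rx": 0, "ry": 0, "rz": 0}, {"dx": 0.5, "dy": 0.91, "dz": 0, "rx": 0, "ry": 0, "rz": 0}, {"dx": 0.5, "dy": 0.91, "dz": 0, "rx": 0, "ry": 0, "rz": 0}, {"dx": 0.5, "dy": 0.91, "dz": 0, "rx": 0, "ry": 0, "rz": 0}, {"dx": 0.5, "dy": 0.91, "dz": 0, "rx": 0, "ry": 0, "rz": 0}, {"dx": 0.5, "dy": 0.91, "dz": 0, "rx": 0, "ry": 0, "rz": 0}]'

```text
t: 3.85
tcp_pos: [0.5644, 0.0877, 0.2308]
tool_rot: [1.0, 0.005, -0.001, -0.0]
force: [-0.0, -0.4, -0.2]
finger_gap: 0.002
gripper_force: 0.0
```

Request:
move_arm --targets '[{"dx": 0, "dy": 0, "dz": -0.9, "rx": 0, "ry": 0, "rz": 0}, {"dx": 0, "dy": 0, "dz": -0.9, "rx": 0, "ry": 0, "rz": 0}, {"dx": 0, "dy": 0, "dz": -0.9, "rx": 0, "ry": 0, "rz": 0}, {"dx": 0, "dy": 0, "dz": -0.9, "rx": 0, "ry": 0, "rz": 0}, {"dx": 0, "dy": 0, "dz": -0.9, "rx": 0, "ry": 0, "rz": 0}, {"dx": 0, "dy": 0, "dz": -0.9, "rx": 0, "ry": 0, "rz": 0}, {"dx": 0, "dy": 0, "dz": -0.7, "rx": 0, "ry": 0, "rz": 0}, {"dx": 0, "dy": 0, "dz": -0.5, "rx": 0, "ry": 0, "rz": 0}, {"dx": 0, "dy": 0, "dz": -0.36, "rx": 0, "ry": 0, "rz": 0}, {"dx": 0, "dy": 0, "dz": 0, "rx": 0, "ry": 0, "rz": 0}]'

```text
t: 5.1
tcp_pos: [0.5641, 0.0869, 0.0568]
tool_rot: [1.0, 0.005, -0.0, -0.0]
force: [-0.4, 0.2, 0.0]
finger_gap: -0.001
gripper_force: 0.0
```

```bash
python3 - <<'E'
from h import *
p=np.load('p.npy');hub=s2w(p,(.056,.115,.06))[0,:2]
im=cams.snapshot('side')[140:290,170:370,::-1];cv2.imwrite('pics/c.png',cv2.resize(im,None,fx=4,fy=4,interpolation=2))
t=sensors.sense()['tcp_pos'];print(t);c=np.array([.5644,.0877])
for q in np.linspace(1.7,0,20):
    th=q+np.pi/2+p[2];u=np.array([np.cos(th),np.sin(th)]);n=np.array([u[1],-u[0]])
    w=hub+.058*u-n*(.006+.0145*abs(n[1])+.011*abs(n[0]));print(round(q,2),np.round(w,4),np.round((w-c)/.025,2));c=w
E
```

```text
[0.56453657 0.08691537 0.05737999]
1.7 [0.5658 0.0983] [0.06 0.42]
1.61 [0.5633 0.1042] [-0.1   0.23]
1.52 [0.5614 0.1095] [-0.08  0.21]
1.43 [0.5599 0.1139] [-0.06  0.18]
1.34 [0.5587 0.1186] [-0.05  0.19]
1.25 [0.5579 0.1236] [-0.03  0.2 ]
1.16 [0.5576 0.1287] [-0.01  0.21]
1.07 [0.5577 0.134 ] [0.01 0.21]
0.98 [0.5584 0.1394] [0.03 0.22]
0.89 [0.5596 0.1449] [0.05 0.22]
0.81 [0.5614 0.1503] [0.07 0.22]
0.72 [0.5638 0.1556] [0.1  0.21]
0.63 [0.5668 0.1608] [0.12 0.21]
0.54 [0.5704 0.1657] [0.14 0.2 ]
0.45 [0.5745 0.1703] [0.17 0.18]
0.36 [0.5792 0.1745] [0.19 0.17]
0.27 [0.5844 0.1782] [0.21 0.15]
0.18 [0.59   0.1814] [0.23 0.13]
0.09 [0.596 0.184] [0.24 0.1 ]
0.0 [0.6023 0.1859] [0.25 0.08]
```

View pics/c.png

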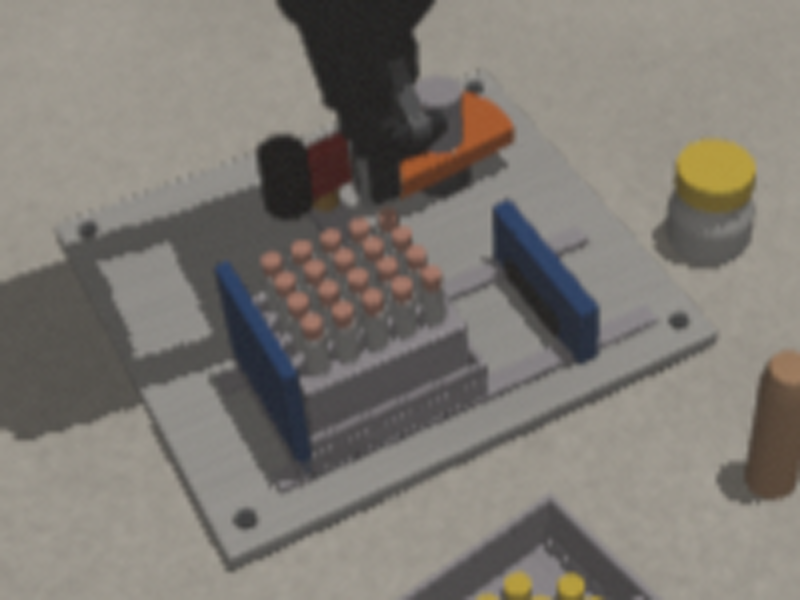

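The shut fingertips (crop 375,190) stand between rack and lever, clear of both. I'll start the arc now and finish it after a check.

Request:
move_arm --targets '[{"dx": 0.0, "dy": 0.2, "dz": 0, "rx": 0, "ry": 0, "rz": 0}, {"dx": 0.05, "dy": 0.2, "dz": 0, "rx": 0, "ry": 0, "rz": 0}, {"dx": -0.1, "dy": 0.23, "dz": 0, "rx": 0, "ry": 0, "rz": 0}, {"dx": -0.08, "dy": 0.21, "dz": 0, "rx": 0, "ry": 0, "rz": 0}, {"dx": -0.06, "dy": 0.18, "dz": 0, "rx": 0, "ry": 0, "rz": 0}, {"dx": -0.05, "dy": 0.19, "dz": 0, "rx": 0, "ry": 0, "rz": 0}, {"dx": -0.03, "dy": 0.2, "dz": 0, "rx": 0, "ry": 0, "rz": 0}, {"dx": -0.01, "dy": 0.21, "dz": 0, "rx": 0, "ry": 0, "rz": 0}, {"dx": 0.01, "dy": 0.21, "dz": 0, "rx": 0, "ry": 0, "rz": 0}, {"dx": 0.03, "dy": 0.22, "dz": 0, "rx": 0, "ry": 0, "rz": 0}]'

```text
t: 6.4
tcp_pos: [0.5578, 0.1385, 0.0571]
tool_rot: [1.0, 0.005, -0.001, 0.0]
force: [-0.2, -2.7, -0.1]
finger_gap: -0.003
gripper_force: 1.3
```

Contact is about 2.7 N, as expected from the lever friction. Continuing the arc.

Request:
move_arm --targets '[{"dx": 0.05, "dy": 0.22, "dz": 0, "rx": 0, "ry": 0, "rz": 0}, {"dx": 0.07, "dy": 0.22, "dz": 0, "rx": 0, "ry": 0, "rz": 0}, {"dx": 0.1, "dy": 0.21, "dz": 0, "rx": 0, "ry": 0, "rz": 0}, {"dx": 0.12, "dy": 0.21, "dz": 0, "rx": 0, "ry": 0, "rz": 0}, {"dx": 0.14, "dy": 0.2, "dz": 0, "rx": 0, "ry": 0, "rz": 0}, {"dx": 0.17, "dy": 0.18, "dz": 0, "rx": 0, "ry": 0, "rz": 0}, {"dx": 0.19, "dy": 0.17, "dz": 0, "rx": 0, "ry": 0, "rz": 0}, {"dx": 0.21, "dy": 0.15, "dz": 0, "rx": 0, "ry": 0, "rz": 0}, {"dx": 0.23, "dy": 0.13, "dz": 0, "rx": 0, "ry": 0, "rz": 0}, {"dx": 0.1, "dy": 0.05, "dz": 0, "rx": 0, "ry": 0, "rz": 0}]'

```text
t: 7.65
tcp_pos: [0.5931, 0.182, 0.0572]
tool_rot: [1.0, 0.005, -0.0, -0.0]
force: [-2.6, -2.7, -0.2]
finger_gap: -0.001
gripper_force: 1.2
```

```bash
python3 - <<'E'
from h import *
a=cams.snapshot('scene')[145:285,285:445,::-1];cv2.imwrite('pics/d.png',cv2.resize(a,None,fx=4,fy=4,interpolation=2))
E
```

```text
(no output)
```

View pics/d.png

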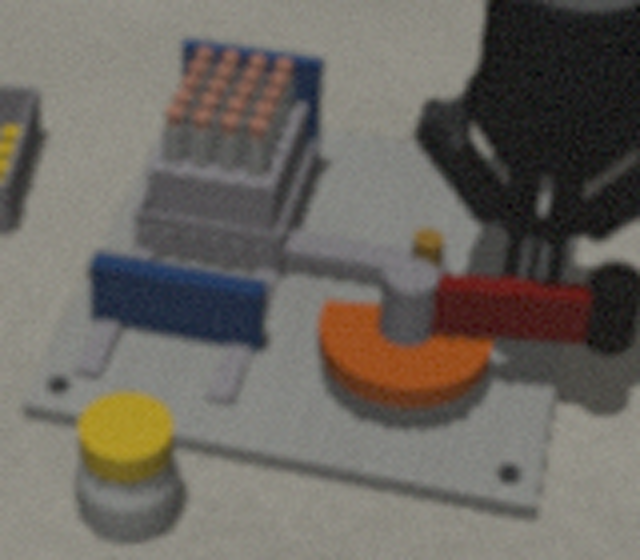

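The lever now points sideways, with the knob top near crop (615,275), i.e. pixel (438.7,213.7). I'll compute q from that.

```bash
python3 - <<'E'
from h import *
p=np.load('p.npy');m=cams.camera_model('scene')
for q in(0.3,.2,.1,0,-.1):
    c,s=-np.sin(q),np.cos(q);print(q,((proj(m,s2w(p,[(.056+.095*c,.115+.095*s,.085),(.056+.095*c,.115+.095*s,.045)]))-[285,145])*4).round().tolist())
E
```

```text
0.3 [[612.0, 255.0], [599.0, 319.0]]
0.2 [[615.0, 268.0], [602.0, 333.0]]
0.1 [[617.0, 281.0], [604.0, 346.0]]
0 [[617.0, 294.0], [603.0, 359.0]]
-0.1 [[614.0, 307.0], [601.0, 372.0]]
```

q is about 0.13. I'll push 7 mm more, back off and lift.

Request:
move_arm --targets '[{"dx": 0.14, "dy": 0.04, "dz": 0, "rx": 0, "ry": 0, "rz": 0}, {"dx": 0.14, "dy": 0.03, "dz": 0, "rx": 0, "ry": 0, "rz": 0}, {"dx": 0, "dy": 0, "dz": 0, "rx": 0, "ry": 0, "rz": 0}, {"dx": -0.2, "dy": 0, "dz": 0, "rx": 0, "ry": 0, "rz": 0}, {"dx": -0.5, "dy": 0, "dz": 0, "rx": 0, "ry": 0, "rz": 0}, {"dx": -0.5, "dy": 0, "dz": 0.2, "rx": 0, "ry": 0, "rz": 0}, {"dx": -0.3, "dy": 0, "dz": 0.9, "rx": 0, "ry": 0, "rz": 0}, {"dx": 0, "dy": 0, "dz": 0.9, "rx": 0, "ry": 0, "rz": 0}, {"dx": 0, "dy": 0, "dz": 0.9, "rx": 0, "ry": 0, "rz": 0}, {"dx": 0, "dy": 0, "dz": 0.9, "rx": 0, "ry": 0, "rz": 0}]'

```text
t: 8.95
tcp_pos: [0.5615, 0.1836, 0.1535]
tool_rot: [1.0, 0.005, 0.0, -0.0]
force: [0.4, -0.2, 0.2]
finger_gap: -0.003
gripper_force: 0.0
```

```bash
python3 - <<'E'
from h import *
a=cams.snapshot('scene')[145:285,285:445,::-1];cv2.imwrite('pics/e.png',cv2.resize(a,None,fx=4,fy=4,interpolation=2))
E
```

```text
(no output)
```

View pics/e.png

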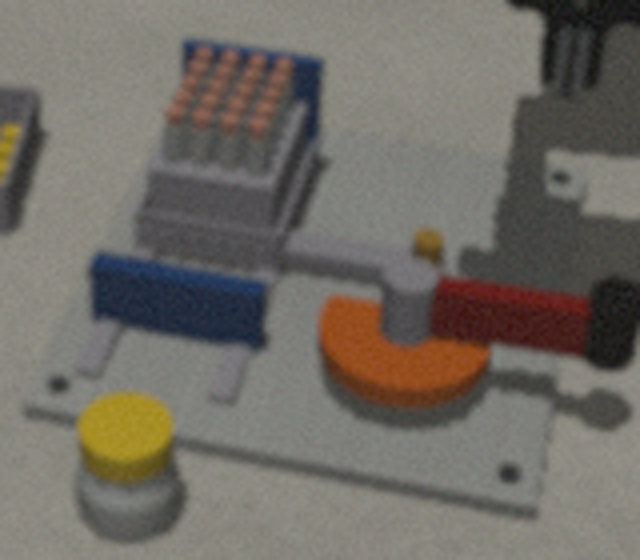

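The knob top at crop (615,288) gives q ≈ 0.03, so the cam is low with the carriage still back. Next stop is behind the blue plate.

Request:
move_arm --targets '[{"dx": -0.68, "dy": -0.86, "dz": 0, "rx": 0, "ry": 0, "rz": 0}, {"dx": -0.68, "dy": -0.86, "dz": 0, "rx": 0, "ry": 0, "rz": 0}, {"dx": -0.68, "dy": -0.86, "dz": 0, "rx": 0, "ry": 0, "rz": 0}, {"dx": -0.68, "dy": -0.86, "dz": 0, "rx": 0, "ry": 0, "rz": 0}, {"dx": -0.68, "dy": -0.86, "dz": 0, "rx": 0, "ry": 0, "rz": 0}, {"dx": -0.68, "dy": -0.86, "dz": 0, "rx": 0, "ry": 0, "rz": 0}, {"dx": -0.68, "dy": -0.86, "dz": 0, "rx": 0, "ry": 0, "rz": 0}, {"dx": -0.68, "dy": -0.86, "dz": 0, "rx": 0, "ry": 0, "rz": 0}, {"dx": 0, "dy": 0, "dz": 0, "rx": 0, "ry": 0, "rz": 0}, {"dx": 0, "dy": 0, "dz": 0, "rx": 0, "ry": 0, "rz": 0}]'

```text
t: 10.25
tcp_pos: [0.4268, 0.0117, 0.1525]
tool_rot: [1.0, 0.004, 0.001, -0.0]
force: [1.1, -0.0, 1.3]
finger_gap: 0.001
gripper_force: 0.0
```

Request:
move_arm --targets '[{"dx": 0, "dy": 0, "dz": -0.7, "rx": 0, "ry": 0, "rz": 0}, {"dx": 0, "dy": 0, "dz": -0.7, "rx": 0, "ry": 0, "rz": 0}, {"dx": 0, "dy": 0, "dz": -0.7, "rx": 0, "ry": 0, "rz": 0}, {"dx": 0, "dy": 0, "dz": -0.7, "rx": 0, "ry": 0, "rz": 0}, {"dx": 0, "dy": 0, "dz": -0.7, "rx": 0, "ry": 0, "rz": 0}, {"dx": 0, "dy": 0, "dz": 0, "rx": 0, "ry": 0, "rz": 0}, {"dx": 0.2, "dy": 0, "dz": 0, "rx": 0, "ry": 0, "rz": 0}, {"dx": 0.2, "dy": 0, "dz": 0, "rx": 0, "ry": 0, "rz": 0}, {"dx": 0.2, "dy": 0, "dz": 0, "rx": 0, "ry": 0, "rz": 0}, {"dx": 0.2, "dy": 0, "dz": 0, "rx": 0, "ry": 0, "rz": 0}]'

```text
t: 11.5
tcp_pos: [0.4471, 0.0113, 0.0652]
tool_rot: [1.0, 0.005, 0.0, 0.0]
force: [-0.1, -0.2, -1.0]
finger_gap: 0.001
gripper_force: 0.0
```

Request:
move_arm --targets '[{"dx": 0.16, "dy": 0, "dz": 0, "rx": 0, "ry": 0, "rz": 0}, {"dx": 0.16, "dy": 0, "dz": 0, "rx": 0, "ry": 0, "rz": 0}, {"dx": 0.16, "dy": 0, "dz": 0, "rx": 0, "ry": 0, "rz": 0}, {"dx": 0.16, "dy": 0, "dz": 0, "rx": 0, "ry": 0, "rz": 0}, {"dx": 0.16, "dy": 0, "dz": 0, "rx": 0, "ry": 0, "rz": 0}, {"dx": 0.16, "dy": 0, "dz": 0, "rx": 0, "ry": 0, "rz": 0}, {"dx": 0.16, "dy": 0, "dz": 0, "rx": 0, "ry": 0, "rz": 0}, {"dx": 0.16, "dy": 0, "dz": 0, "rx": 0, "ry": 0, "rz": 0}, {"dx": 0.12, "dy": 0, "dz": 0, "rx": 0, "ry": 0, "rz": 0}, {"dx": 0.08, "dy": 0, "dz": 0, "rx": 0, "ry": 0, "rz": 0}]'

```text
t: 12.75
tcp_pos: [0.4835, 0.0116, 0.0647]
tool_rot: [1.0, 0.005, -0.0, -0.0]
force: [-2.4, 2.6, -1.0]
finger_gap: 0.001
gripper_force: 1.6
```

Request:
move_arm --targets '[{"dx": 0.06, "dy": 0, "dz": 0, "rx": 0, "ry": 0, "rz": 0}, {"dx": 0.06, "dy": 0, "dz": 0, "rx": 0, "ry": 0, "rz": 0}, {"dx": 0.06, "dy": 0, "dz": 0, "rx": 0, "ry": 0, "rz": 0}, {"dx": 0.06, "dy": 0, "dz": 0, "rx": 0, "ry": 0, "rz": 0}, {"dx": 0.06, "dy": 0, "dz": 0, "rx": 0, "ry": 0, "rz": 0}, {"dx": 0.06, "dy": 0, "dz": 0, "rx": 0, "ry": 0, "rz": 0}, {"dx": 0.04, "dy": 0, "dz": 0, "rx": 0, "ry": 0, "rz": 0}, {"dx": 0.04, "dy": 0, "dz": 0, "rx": 0, "ry": 0, "rz": 0}, {"dx": 0.04, "dy": 0, "dz": 0, "rx": 0, "ry": 0, "rz": 0}, {"dx": 0.0, "dy": 0, "dz": 0, "rx": 0, "ry": 0, "rz": 0}]'

```text
t: 14.0
tcp_pos: [0.4957, 0.0113, 0.0649]
tool_rot: [1.0, 0.005, 0.0, 0.0]
force: [-2.5, 2.5, -0.8]
finger_gap: 0.001
gripper_force: 1.3
```

Still only sliding friction. I'll go on in 1 mm steps until the end stop shows in the force.

Request:
move_arm --targets '[{"dx": 0.04, "dy": 0, "dz": 0, "rx": 0, "ry": 0, "rz": 0}, {"dx": 0.04, "dy": 0, "dz": 0, "rx": 0, "ry": 0, "rz": 0}, {"dx": 0.04, "dy": 0, "dz": 0, "rx": 0, "ry": 0, "rz": 0}, {"dx": 0.04, "dy": 0, "dz": 0, "rx": 0, "ry": 0, "rz": 0}, {"dx": 0, "dy": 0, "dz": 0, "rx": 0, "ry": 0, "rz": 0}, {"dx": 0, "dy": 0, "dz": 0, "rx": 0, "ry": 0, "rz": 0}, {"dx": 0, "dy": 0, "dz": 0, "rx": 0, "ry": 0, "rz": 0}, {"dx": 0, "dy": 0, "dz": 0, "rx": 0, "ry": 0, "rz": 0}, {"dx": 0, "dy": 0, "dz": 0, "rx": 0, "ry": 0, "rz": 0}, {"dx": 0, "dy": 0, "dz": 0, "rx": 0, "ry": 0, "rz": 0}]'

```text
t: 15.25
tcp_pos: [0.499, 0.0113, 0.0649]
tool_rot: [1.0, 0.005, -0.0, 0.0]
force: [-4.6, -0.1, 2.1]
finger_gap: -0.005
gripper_force: 2.6
```

Request:
move_arm --targets '[{"dx": 0.04, "dy": 0, "dz": 0, "rx": 0, "ry": 0, "rz": 0}, {"dx": 0.04, "dy": 0, "dz": 0, "rx": 0, "ry": 0, "rz": 0}, {"dx": 0, "dy": 0, "dz": 0, "rx": 0, "ry": 0, "rz": 0}, {"dx": 0, "dy": 0, "dz": 0, "rx": 0, "ry": 0, "rz": 0}, {"dx": 0, "dy": 0, "dz": 0, "rx": 0, "ry": 0, "rz": 0}, {"dx": 0, "dy": 0, "dz": 0, "rx": 0, "ry": 0, "rz": 0}, {"dx": 0, "dy": 0, "dz": 0, "rx": 0, "ry": 0, "rz": 0}, {"dx": 0, "dy": 0, "dz": 0, "rx": 0, "ry": 0, "rz": 0}, {"dx": 0, "dy": 0, "dz": 0, "rx": 0, "ry": 0, "rz": 0}, {"dx": 0, "dy": 0, "dz": 0, "rx": 0, "ry": 0, "rz": 0}]'

```text
t: 16.5
tcp_pos: [0.499, 0.0114, 0.0648]
tool_rot: [1.0, 0.005, -0.002, -0.0]
force: [-8.1, -1.6, 5.2]
finger_gap: 0.002
gripper_force: 4.3
```

It stopped at x = 0.499 (0.4995 expected) with the force rising, so the carriage is at its end of travel. Backing off and lifting.

Request:
move_arm --targets '[{"dx": -0.2, "dy": 0, "dz": 0, "rx": 0, "ry": 0, "rz": 0}, {"dx": -0.5, "dy": 0, "dz": 0, "rx": 0, "ry": 0, "rz": 0}, {"dx": -0.8, "dy": 0, "dz": 0, "rx": 0, "ry": 0, "rz": 0}, {"dx": -0.8, "dy": 0, "dz": 0, "rx": 0, "ry": 0, "rz": 0}, {"dx": 0, "dy": 0, "dz": 0.8, "rx": 0, "ry": 0, "rz": 0}, {"dx": 0, "dy": 0, "dz": 0.8, "rx": 0, "ry": 0, "rz": 0}, {"dx": 0, "dy": 0, "dz": 0.8, "rx": 0, "ry": 0, "rz": 0}, {"dx": 0, "dy": 0, "dz": 0.8, "rx": 0, "ry": 0, "rz": 0}, {"dx": 0, "dy": 0, "dz": 0, "rx": 0, "ry": 0, "rz": 0}, {"dx": 0, "dy": 0, "dz": 0, "rx": 0, "ry": 0, "rz": 0}]'

```text
t: 17.75
tcp_pos: [0.4439, 0.0114, 0.1445]
tool_rot: [1.0, 0.005, 0.0, 0.0]
force: [-0.6, -0.4, -1.0]
finger_gap: 0.003
gripper_force: 0.0
```

```bash
python3 - <<'E'
from h import *
a=cams.snapshot('scene')[145:285,285:445,::-1];cv2.imwrite('pics/f.png',cv2.resize(a,None,fx=4,fy=4,interpolation=2))
E
```

```text
(no output)
```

View pics/f.png

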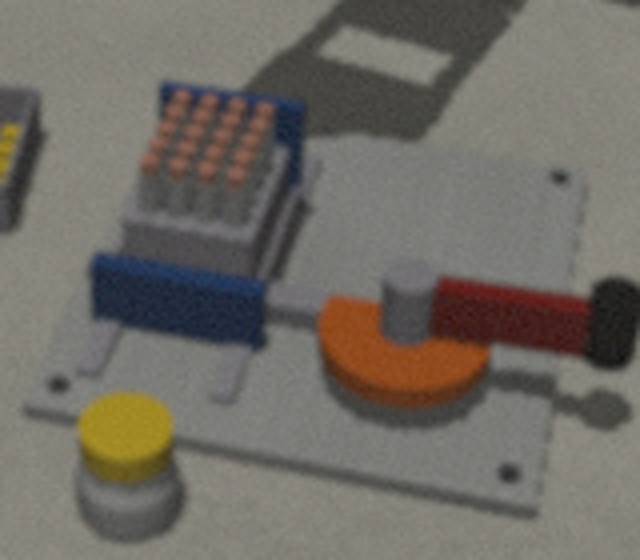

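The carriage is up against the end stop with the rack upright, the lever is straight out to the side, and the jar and tray haven't moved. Handing in.

```bash
python3 -c "
from station import order
print(order.sign_off())"
```

```text
the job is handed in; nothing more can be done
None
```

I turned the cam to its low point (about 0.03 rad off), then pushed the carriage to its end stop with the rack upright, and handed the job in at about 18 s; the sign-off gave no verdict.

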